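Put the lettering desk set into its trays

ROBOT

A 6-joint arm with a two-finger parallel gripper is mounted at the origin on a cart in front of the work surface, level with it; the furniture and walls round the work are solid. World frame = base frame: x ahead of the robot, y to its left, z up, the work surface at z = 0. Lengths are in mm, angles in rad, forces in N, time in s.
With the tool pointing down it reaches from about 325 to 925 mm from the base axis. Payload 3.1 kg.
Tool frame: the origin (TCP) lies between the finger pads; the fingertips stand 11 mm ahead of it and the grasp point (between the pads) lies 8 mm behind it; z points along the fingers, y is the line along which they close (so a half turn about z gives the same grasp; the last joint's range is limited). The gripper opens to 85 mm and grips with 20 to 120 N. Pads are 22 mm wide; open, the fingers measure 114 mm over their backs; the gripper's body (76 mm by 85 mm) begins 54 mm behind the grasp point. The pads swing forward as they close: fully open they stand 13 mm farther back than shut.
Start: joints at [1.019, 0.217, 1.613, -0, 1.311, -0.112], TCP at [266.083, 565.543, 242.3] pointing down, gripper open.
Joint ranges: [-2.75, 2.75], [-0.78, 2.1], [0.31, 2.55], [-1.13, 4.27], [0.13, 2.63], [-2.58, 2.58]. Speed limits (rad/s): [2.79, 2.79, 3.14, 3.14, 3.14, 3.14].

INTERFACE

Orientations are given as a unit quaternion [x, y, z, w].
In Python, from workcell import sensors, imaging, r gives the robot as it stands.
- The arm moves only by the tool inch_along, called after "Emit:" as name([rows], argument=value, ...), one row to a line, values as JSON. Schema: {"type":"object","properties":{"motion":{"type":"array","items":{"type":"number"},"minItems":7,"maxItems":140},"force":{"type":"number"},"only":{"type":"string"},"quiet":{"type":"boolean"},"lines":{"type":"string"}},"required":["motion"],"additionalProperties":false}. motion is one flat list of numbers that holds 1 to 20 rows one after another, with no inner brackets; each row has 7 numbers: the opening from 0.0 (shut) to 1.0 (fully open), then dx, dy, dz in shares of the most that a row can go, 1 being 50 mm, then a rotation vector rx, ry, rz in a scale on which 1.0 is 120 degrees; each row shifts and turns the commanded pose from where the row before left it, along the tool's axes as they then stand; what a row does not reach is not made up. A row lasts 1/10 s, in which the tool goes at most 50 mm and 0.15 rad, less where a joint would pass 70% of its speed; a pose out of reach is approached as far as the arm can. The fingers move at their own pace and stop on an object; force is the grip in N (left out, the last holds). Time passes only in rows, so rows that do not move let the fingers close. The tool returns the time, the measured TCP pose, the force, the opening and the grip force at its end. only (a regular expression) keeps the lines of the reply that match it, lines (a string "A,B") keeps lines A to B, and quiet returns only ok. No shift or turn number may pass 1 either way. Input that does not fit is refused with a message, and nothing moves.
- sensors.observe(): the state, without advancing time (a new reading comes with each control period).
- imaging.snapshot(name): name is "side" or "top"; returns a dict with "pixels" (400x640x3 uint8, red, green, blue), "camera_matrix" (3x3 intrinsics, pixels), "R" (3x3) and "t" (3): a world point X has camera coordinates R X + t. Camera axes: x right, y down, z forward; pixel columns grow to the right and rows downward; lengths in mm; the calibration is good to about 2 mm. A picture is of the moment at which its call begins. There is no depth.
- r.hand_in(): hands the job in; it is judged then, once.
The state is a dict: "t": time; "qpos": joint angles; "joint_velocities": joint speeds; "joint_torque": joint torques, N m; "tcp_pos": TCP position; "tcp_rot": TCP orientation; "ft_force": force on the tool from outside, world axes, zero at the start; "torque": the same for the moment, N m; "grip_width": opening from 0.0 (shut) to 1.0 (fully open); "gripper_force": force on a finger pad.
Only numpy, scipy, OpenCV 4.12 (cv2) and the standard library are available. Lean on these libraries where they do the work, as an engineer would, in place of code of your own. Each camera call takes 0.05 s, during which the arm holds its last target. There are 200 camera calls.

TASK

Set up the desk for the next guest: put the capped ink jar, the seal stamp, the eraser and the wax stick each into the wooden tray whose recess matches its outline (round ones standing upright, long ones lying along the recess), resting flat on the bottom of the recess. Do not push aside or knock over the rinse jar or the open ink jar.

Things in the scene. Friction and masses are not known exactly. Their poses are not given: they have to be found in the camera images.
- ink_jar: small ink jar closed with a black screw cap, standing: 35 mm tall; clear body 40 mm across, from the cap's rim at 19 mm up to the top the cap is 46 mm across and can be gripped. Cap and jar are one piece here. Origin: centre of its underside, z up. About 55 g. (The other, cap-less jar is open_ink.)
- stamp: seal stamp with turned brown wooden grip, standing on its brass foot: 90 mm tall, foot 24 mm across (lowest 24 mm), grip up to 28 mm across above that. Origin: centre of its underside, z up. About 75 g
- eraser: white eraser in a blue paper sleeve, lying flat: 23 mm along its x, 58 mm along its y, 13 mm high. Origin: centre of its underside. About 22 g
- wax_stick: dark red stick of sealing wax, lying: 11 mm along its x, 85 mm along its y, 11 mm high. Origin: centre of its underside. About 20 g
- jar_holder: fixed dark wooden tray, 66 mm along its x, 112 mm along its y, 8 mm high, like the other three outside; this one has the larger round recess, 54 mm across, in its middle, for the ink jar. The cork bottom of the recess is 4 mm above the table, 4 mm below the tray's top. Origin: centre of the tray's underside, under the middle of the recess
- stamp_holder: fixed dark wooden tray, 66 x 112 x 8 mm like the others; this one has the smaller round recess, 38 mm across, in its middle, for the seal stamp. Recess bottom 4 mm above the table. Origin: centre of the tray's underside
- eraser_holder: fixed dark wooden tray, 66 x 112 x 8 mm like the others; this one has the short wide rectangular recess, 37 mm along x and 72 mm along y, in its middle, for the eraser. Recess bottom 4 mm above the table. Origin: centre of the tray's underside
- wax_holder: fixed dark wooden tray, 66 x 112 x 8 mm like the others; this one has the long narrow rectangular recess, 25 mm along x and 99 mm along y, in its middle, for the wax stick. Recess bottom 4 mm above the table. Origin: centre of the tray's underside
- rinse_jar: bystander: clear rinse jar, 65 mm across and 81 mm tall, loose, near the drawer cabinet. Origin: centre of its underside
- open_ink: bystander: open ink jar without cap, 41 mm across and 28 mm tall, loose, on the near green mat at the left (the mat is 1.9 mm thick). Origin: centre of its underside
There are look-alikes about, which are no part of the job. Of the things that look like the stamp, take the one that is farthest from the robot's base at the start.

How it is judged (in metres and radians):
At the end, for the whole second after the job is handed in: Each of the four things lies in its own tray: its centre within 12 mm of the middle of the matching recess, its underside on the recess's bottom (2 to 6.5 mm above the tray's underside), upright or flat within 0.1 rad, eraser and wax stick along the recess within 0.28 rad, and all at rest (horizontal distance between ink_jar and jar_holder below 0.012 m and z of ink_jar in the frame of jar_holder between 0.002 and 0.0065 m and angle between each of ink_jar, stamp, eraser, wax_stick's own z axis and vertical below 0.1 rad and linear speed of each of ink_jar, stamp, eraser, wax_stick below 0.01 m/s and horizontal distance between stamp and stamp_holder below 0.012 m and z of stamp in the frame of stamp_holder between 0.002 and 0.0065 m and horizontal distance between eraser and eraser_holder below 0.012 m and z of eraser in the frame of eraser_holder between 0.002 and 0.0065 m and angle between the y axis of eraser and the y axis of eraser_holder, either way round below 0.28 rad and horizontal distance between wax_stick and wax_holder below 0.012 m and z of wax_stick in the frame of wax_holder between 0.002 and 0.0065 m and angle between the y axis of wax_stick and the y axis of wax_holder, either way round below 0.28 rad); the robot touches nothing.
It fails at once if the rinse jar is shifted by more than 30 mm or tipped (distance of rinse_jar from where it was at the start of the episode above 0.03 m or angle between rinse_jar's own z axis and vertical above 0.35 rad).
It fails at once if the open ink jar is shifted by more than 30 mm or tipped (distance of open_ink from where it was at the start of the episode above 0.03 m or angle between open_ink's own z axis and vertical above 0.35 rad).
It also fails if it takes over 109 s, if anything falls off the work surface, if the arm or the gripper's body presses on something with over 40 N, if the wrist force passes 120 N, or if a joint passes its speed limit or range.

## Working session

There is one attempt and no reset: what is moved stays moved. The work goes in short steps, Python scripts to look and compute and a tool call to move; the robot and the scene stay as the last step left them, time stands still between calls to the robot, and variables do not carry over. Pictures are saved under pics/ and viewed, at most 14 in all, crops included, and the job is handed in when it is done.

```bash
mkdir -p pics; ls; python3 - <<'E'
from workcell import sensors, imaging, r
import cv2,numpy as np
s=sensors.observe();print(s)
for n in("side","top"):
    d=imaging.snapshot(n);cv2.imwrite(f"pics/{n}0.png",d["pixels"][:,:,::-1])
    np.savez(f"{n}0.npz",**d)
    print(n,d["camera_matrix"],d["R"],d["t"],-d["R"].T@d["t"])
E
```

```text
pics
{'t': 0.0, 'qpos': array([ 1.01884812e+00,  2.17753638e-01,  1.61489368e+00,  3.12608976e-05,
        1.31129886e+00, -1.12218479e-01]), 'joint_velocities': array([-3.76942882e-04,  5.24677530e-04,  2.46343824e-05, -6.67479167e-05,
       -1.31610757e-03, -1.73930677e-04]), 'joint_torque': array([-8.41318797e-04, -3.96854353e+01, -3.03849292e+01, -3.43545889e-04,
        9.95755952e-03, -1.61848715e-05]), 'tcp_pos': array([265.63588815, 564.89114549, 240.98968509]), 'tcp_rot': array([ 2.18101521e-01,  9.75925377e-01, -1.10754705e-03, -3.97917560e-04]), 'ft_force': array([-1.03592973,  0.25334995,  0.51930785]), 'torque': array([-0.03489398, -0.07377172, -0.02670505]), 'gripper_force': 0.0, 'grip_width': 1.0007224270991173}
side [[412.57144158   0.         319.2103604 ]
 [  0.         412.57144158 199.27430379]
 [  0.           0.           1.        ]] [[-0.9614378  -0.27453685  0.01633662]
 [-0.17125075  0.55113014 -0.81665706]
 [ 0.21519885 -0.78796262 -0.57689199]] [ 576.60907979   94.1379022  1186.6107705 ] [ 315.1376771  1041.42313579  752.00478251]
top [[475.27179412   0.         324.29084329]
 [  0.         475.27179412 205.98600065]
 [  0.           0.           1.        ]] [[-0.00534092 -0.9996509  -0.02587569]
 [-0.98231695  0.01008756 -0.18695362]
 [ 0.18714937  0.02441962 -0.9820279 ]] [  79.63872041  565.62705926 1401.49467064] [ 293.76154322   39.68114991 1484.11359736]
```

View pics/side0.png

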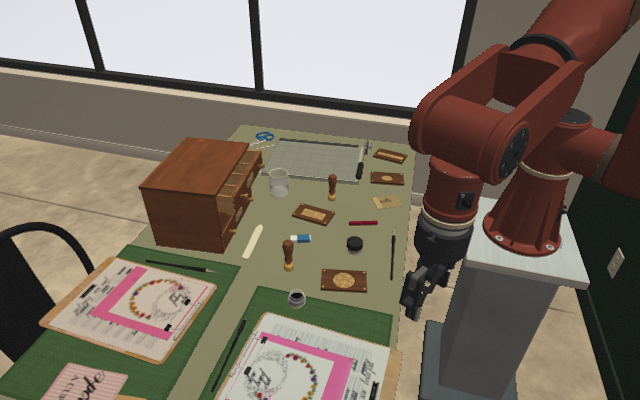

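View pics/top0.png

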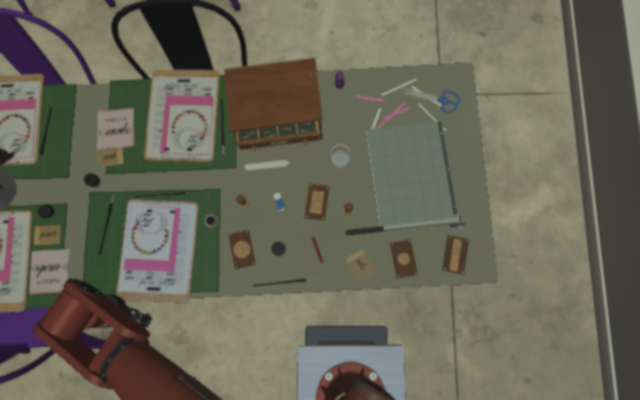

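The side view shows two stamps, at about (332,187) and (288,255). The capped jar is at (355,243), the wax at (363,223) and the eraser at (301,239). The trays are the jar tray (344,281), eraser tray (314,214), stamp tray (387,178) and wax tray (390,155). In the top view, the stamps are at (241,200) and (349,208), and the jar is at (278,248). The eraser is at (279,202) and the wax at (317,249). The trays are at (242,249), (316,202), (403,258) and (455,254), in the same order as above.

```bash
cat > h.py <<'E'
import numpy as np,cv2
def load(n):return dict(np.load(n+".npz"))
def ray(d,uv):
    v=np.linalg.inv(d["camera_matrix"])@[uv[0],uv[1],1.];return -d["R"].T@d["t"],d["R"].T@v
def onz(d,uv,z):
    c,v=ray(d,uv);return c+v*(z-c[2])/v[2]
def tri(d1,p1,d2,p2):
    c1,a=ray(d1,p1);c2,b=ray(d2,p2)
    s=np.linalg.lstsq(np.c_[a,-b],c2-c1,rcond=None)[0];A=c1+s[0]*a;B=c2+s[1]*b
    return (A+B)/2,np.linalg.norm(A-B)
def proj(d,X):
    p=d["camera_matrix"]@(d["R"]@np.asarray(X,float)+d["t"]);return p[:2]/p[2]
E
python3 - <<'E'
from h import *
T=load("top0");S=load("side0")
g={"stA":((241,200),(288,255)),"stB":((349,208),(332,187)),"jar":((278,248),(355,241)),"eraser":((279,202),(301,239)),"wax":((317,249),(363,223)),"jarH":((242,249),(344,281)),"erH":((316,202),(314,214)),"stH":((403,258),(387,178)),"waxH":((455,254),(390,155)),"rinse":((340,156),(278,182)),"open":((210,220),(297,298))}
for k,(a,b) in g.items():
    X,e=tri(T,a,S,b);print(k,X.round(),round(e,1),onz(T,a,8).round(),np.linalg.norm(X[:2]).round())
t=T["pixels"][170:290,190:480,::-1];cv2.imwrite("pics/t1.png",cv2.resize(t,(783,324),interpolation=cv2.INTER_CUBIC)*1)
s=S["pixels"][140:310,260:430,::-1];
a=cv2.resize(t,None,fx=2.7,fy=2.7,interpolation=cv2.INTER_CUBIC)
cv2.imwrite("pics/s1.png",cv2.resize(s,(595,595),interpolation=cv2.INTER_CUBIC))
E
```

```text
stA [587. 333.  48.] 3.0 [597. 342.   8.] 675.0
stB [560.  -1.  44.] 1.7 [568.  -2.   8.] 560.0
jar [440. 218.  35.] 0.6 [443. 221.   8.] 491.0
eraser [589. 220.   7.] 0.6 [589. 220.   8.] 629.0
wax [439. 100.   6.] 0.3 [439. 100.   8.] 450.0
jarH [441. 335.   3.] 0.9 [441. 334.   8.] 554.0
erH [587. 103.   8.] 1.5 [588. 103.   8.] 596.0
stH [ 409. -166.    6.] 1.7 [ 409. -166.    8.] 441.0
waxH [ 420. -326.    8.] 0.3 [ 420. -326.    8.] 532.0
rinse [728.  25.  46.] 0.9 [739.  25.   8.] 728.0
open [530. 435.  21.] 2.7 [534. 438.   8.] 686.0
```

View pics/t1.png

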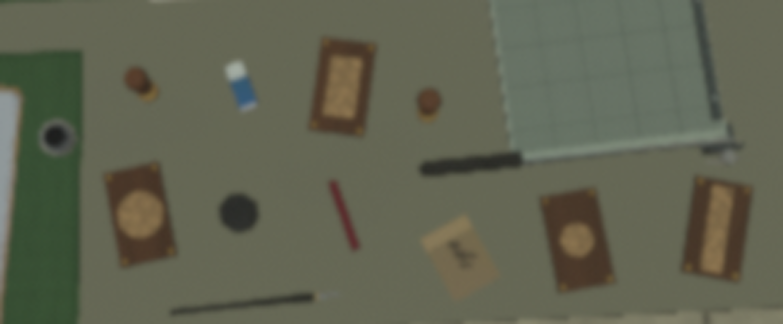

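View pics/s1.png

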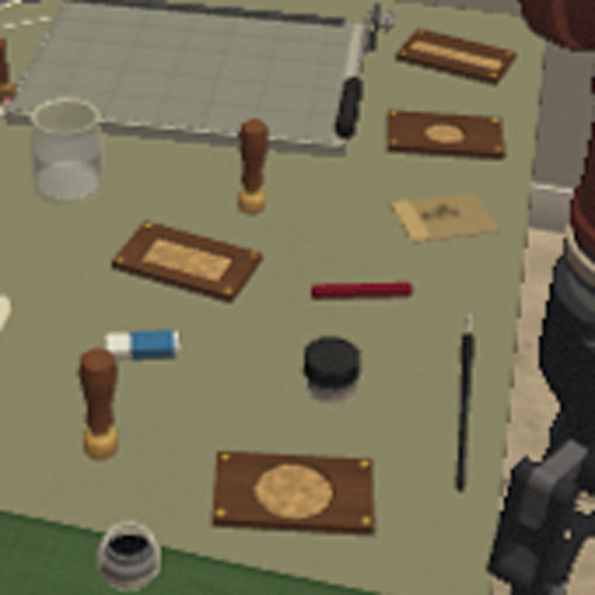

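The stamp at the left, about (587,333), is the farther one, at 675 mm against 560 mm. Next I take contours in both views.

```bash
cat > m.py <<'E'
from h import *
def blob(d,X,rad,fn):
    """largest blob satisfying fn(bgr,hsv,diff-from-table) near the projection of X"""
    u=proj(d,X);s=d["camera_matrix"][0,0]/(d["R"]@X+d["t"])[2]
    im=d["pixels"][:,:,::-1].copy();hsv=cv2.cvtColor(im,cv2.COLOR_BGR2HSV).astype(int)
    roi=np.zeros(im.shape[:2],np.uint8);cv2.circle(roi,tuple(int(round(v)) for v in u),int(rad*s),255,-1)
    tab=np.median(im[roi>0],0) ; diff=np.abs(im.astype(int)-tab).max(2)
    m=((roi>0)&fn(im.astype(int),hsv,diff)).astype(np.uint8)
    c=max(cv2.findContours(m,0,cv2.CHAIN_APPROX_NONE)[0],key=cv2.contourArea)
    mm=np.zeros_like(m);cv2.drawContours(mm,[c],-1,1,-1);ys,xs=np.nonzero(mm)
    return c[:,0,:].astype(float),np.array([xs.mean(),ys.mean()])
def rect(d,c,z):
    P=np.array([onz(d,p,z)[:2] for p in c],np.float32);(cx,cy),(w,h),_=R=cv2.minAreaRect(P)
    b=cv2.boxPoints(R);e=b[1]-b[0];f=b[2]-b[1]
    if np.hypot(*f)>np.hypot(*e):e=f
    return np.array([cx,cy]).round(1),sorted([round(w,1),round(h,1)]),round(float(np.degrees(np.arctan2(e[1],e[0]))%180),1)
red=lambda b,h,f:(b[...,2]>1.6*b[...,1])&(h[...,1]>110)&((h[...,0]<6)|(h[...,0]>168))
cork=lambda b,h,f:(h[...,0]>9)&(h[...,0]<22)&(b[...,2]>115)
wood=lambda b,h,f:(b[...,2]-b[...,1]>18)
dark=lambda b,h,f:(b.max(2)<70)
ers=lambda b,h,f:(b[...,0]>b[...,2]+10)|(b.min(2)>120)
E
python3 - <<'E'
from m import *
V={"top":load("top0"),"side":load("side0")}
L=[("wax",(439,100,6),60,red,6),("jarcap",(440,218,27),40,dark,27),("eraser",(589,220,7),50,ers,7)]
for n,x in [("jarH",(441,335)),("erH",(587,103)),("stH",(409,-166)),("waxH",(420,-326))]:
    L+=[(n+" wood",(*x,4),80,wood,8),(n+" cork",(*x,4),53,cork,4)]
for n,X,r,f,z in L:
    X=np.array(X,float);o=[]
    for v,d in V.items():
        try:
            c,m=blob(d,X,r,f);o.append((d,m));print(n,v,m.round(1),*rect(d,c,z),"cen",onz(d,m,z)[:2].round(1))
        except Exception as e:print(n,v,e)
    if len(o)==2:
        P,e=tri(o[0][0],o[0][1],o[1][0],o[1][1]);print("   tri",P.round(1),round(e,1))
for v,d in V.items():
    for n,z in (("foot",12),("grip",70)):
        X=np.array([587,333,z],float)
        f=wood if n=="grip" else cork
        c,m=blob(d,X,35 if v=="side" else 28,f);print("stamp",n,v,m.round(1),c.min(0),c.max(0),"proj",proj(d,X).round(1),onz(d,m,z)[:2].round(1))
E
```

```text
wax top [316.9 249.2] [439.4 100.2] [4.4, 73.1] 19.5 cen [438.8 100.2]
wax side [362.2 222.4] [439.5  97.3] [14.0, 82.6] 17.1 cen [441.7  97.7]
   tri [440.  100.2   7.9] 2.8
jarcap top [278.  248.3] [439.8 219.2] [37.1, 40.2] 0.6 cen [440.2 219. ]
jarcap side [354.1 243.8] [440.8 220.3] [40.2, 55.7] 107.0 cen [441.2 220.2]
   tri [440.9 219.2  26. ] 1.0
eraser top [278.9 201.3] [593.  220.4] [24.0, 55.7] 18.8 cen [592.  220.7]
eraser side [300.8 237.6] [591.6 217.4] [32.1, 57.9] 23.4 cen [591.1 215.5]
   tri [590.4 220.1  11.2] 1.6
jarH wood top [241.4 250. ] [441.3 337.4] [50.3, 100.4] 1.4 cen [437.9 335.9]
jarH wood side [343.6 280.1] [442.  336.4] [70.2, 111.0] 12.1 cen [441.4 337.7]
   tri [439.9 336.4   6.5] 3.5
jarH cork top [241.3 249.1] [441.4 338.1] [43.9, 44.5] 89.6 cen [441.1 337.2]
jarH cork side [343.4 280.1] [443.3 333.3] [46.8, 54.7] 16.8 cen [442.4 333.8]
   tri [441.4 336.7   7. ] 1.1
erH wood top [314.9 201.9] [589.  103.6] [50.1, 99.6] 170.8 cen [588.4 106. ]
erH wood side [313.2 213.7] [590.3 101. ] [69.1, 113.6] 171.3 cen [589.3 102.1]
   tri [588.  105.9  11. ]
[... 515 characters left out ...]
 [25.5, 35.6] 17.4 cen [ 409. -170.]
   tri [ 408.4 -166.2    6.3] 0.7
waxH wood top [455.  254.8] [ 419.5 -326.6] [25.1, 99.2] 167.7 cen [ 417.9 -325.5]
waxH wood side [390.2 155.2] [ 420.2 -325.7] [70.1, 112.1] 169.1 cen [ 419.3 -325.1]
   tri [ 418.7 -325.6    7.7] 1.4
waxH cork top [455.2 254.6] [ 419.3 -327.4] [20.8, 96.0] 169.0 cen [ 418.8 -327. ]
waxH cork side [390.2 155.4] [ 420.3 -330.9] [20.1, 97.9] 168.7 cen [ 419.6 -330.5]
   tri [ 419.  -326.5    6.2] 0.7Traceback (most recent call last):
  File "<stdin>", line 18, in <module>
  File "m.py", line 9, in blob
    c=max(cv2.findContours(m,0,cv2.CHAIN_APPROX_NONE)[0],key=cv2.contourArea)
ValueError: max() iterable argument is empty
```

```bash
cat > go.py <<'E'
import sys,numpy as np
from scipy.spatial.transform import Rotation as Ro
from workcell import sensors
# go.py x y z yaw(deg of closing axis): turn first, then shift in tool axes after the turn
s=sensors.observe();R=Ro.from_quat(s["tcp_rot"]).as_matrix();p=np.array(s["tcp_pos"])
a=list(map(float,sys.argv[1:]));y=np.degrees(np.arctan2(R[1,1],R[0,1]))
t=np.radians(a[3]) if len(a)>3 else np.radians(y)
G=np.c_[[np.cos(t+np.pi/2),np.sin(t+np.pi/2),0],[np.cos(t),np.sin(t),0],[0,0,-1.]]
print("t",round(s["t"],1),"p",p.round(1),"yaw",y.round(1),"grip",round(s["grip_width"],3),"F",np.round(s["ft_force"],1),"q",np.round(s["qpos"],2))
print("rot",Ro.from_matrix(R.T@G).as_rotvec().round(3),"shift",(G.T@(np.array(a[:3])-p)).round(1))
E
python3 - <<'E'
from h import *
T=load("top0");S=load("side0")
print("foot",onz(T,(245.5,204.4),12),onz(S,(288.6,265.7),12),tri(T,(245.5,204.4),S,(288.6,265.7)))
print("head",tri(T,(240,198.5),S,(288.3,244)),onz(T,(240,198.5),80),onz(S,(288.3,244),75))
E
python3 go.py 440.8 219.5 120 60
```

```text
foot [581.99209978 326.09756372  12.        ] [585.19740721 333.46535562  12.        ] (array([585.29126367, 327.68236562,   5.81362376]), np.float64(4.141460613435734))
head (array([586.06844683, 329.64109892,  81.52570361]), np.float64(1.36584886505085)) [587.07691692 330.08984474  80.        ] [587.9779547  322.78123694  75.        ]
t 0.1 p [265.7 564.9 241.1] yaw 64.8 grip 0.998 F [ 0.4  0.8 -0.1] q [ 1.02  0.22  1.61  0.    1.31 -0.11]
rot [-0.002 -0.     0.084] shift [-324.4 -211.6  121.1]
```

Careful with the scale: shifts go in shares of 50 mm and turns go in shares of 120 degrees. That gives: -32.4 mm is -0.648, -21.2 mm is -0.424, 0.084 rad is 0.0401.

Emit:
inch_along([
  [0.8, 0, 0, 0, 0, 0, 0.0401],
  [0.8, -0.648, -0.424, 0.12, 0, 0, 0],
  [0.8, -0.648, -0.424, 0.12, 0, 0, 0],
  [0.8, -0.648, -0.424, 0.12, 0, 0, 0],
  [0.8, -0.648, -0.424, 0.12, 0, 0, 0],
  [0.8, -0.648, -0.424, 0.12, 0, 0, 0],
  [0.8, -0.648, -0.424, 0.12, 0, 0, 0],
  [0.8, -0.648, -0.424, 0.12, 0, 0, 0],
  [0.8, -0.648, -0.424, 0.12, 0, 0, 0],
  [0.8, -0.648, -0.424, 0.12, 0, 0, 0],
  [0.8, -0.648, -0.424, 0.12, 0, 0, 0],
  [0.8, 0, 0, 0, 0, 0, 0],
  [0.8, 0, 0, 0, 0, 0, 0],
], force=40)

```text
refused: motion[0]: [0.8, 0, 0, 0, 0, 0, 0.0401] is not of type 'number' (schema: type "number"). Nothing was moved.
```

Refused on format, not on reach. It needs one flat list, 7 numbers to a row, no inner brackets.

Emit:
inch_along(motion=[0.8, 0, 0, 0, 0, 0, 0.0401, 0.8, -0.648, -0.424, 0.12, 0, 0, 0, 0.8, -0.648, -0.424, 0.12, 0, 0, 0, 0.8, -0.648, -0.424, 0.12, 0, 0, 0, 0.8, -0.648, -0.424, 0.12, 0, 0, 0, 0.8, -0.648, -0.424, 0.12, 0, 0, 0, 0.8, -0.648, -0.424, 0.12, 0, 0, 0, 0.8, -0.648, -0.424, 0.12, 0, 0, 0, 0.8, -0.648, -0.424, 0.12, 0, 0, 0, 0.8, -0.648, -0.424, 0.12, 0, 0, 0, 0.8, -0.648, -0.424, 0.12, 0, 0, 0, 0.8, 0, 0, 0, 0, 0, 0, 0.8, 0, 0, 0, 0, 0, 0], force=40)

```text
t: 1.4
tcp_pos: [440.4, 219.2, 181.7]
tcp_rot: [0.26, 0.966, -0.0, -0.001]
ft_force: [0.0, 1.2, 0.0]
grip_width: 0.802
gripper_force: 0.0
```

```bash
python3 go.py 440.8 219.5 18 60
```

```text
t 1.4 p [440.4 219.2 181.7] yaw 59.8 grip 0.802 F [0.  1.2 0. ] q [ 0.32 -0.01  1.98  0.    1.17 -0.73]
rot [-0.001 -0.001 -0.003] shift [ -0.2   0.5 163.7]
```

To row units: 40 mm is 0.8, 20 mm is 0.4.

Emit:
inch_along(motion=[0.8, 0, 0, 0.8, 0, 0, 0, 0.8, 0, 0, 0.8, 0, 0, 0, 0.8, 0, 0, 0.8, 0, 0, 0, 0.8, 0, 0, 0.4, 0, 0, 0, 0.8, 0, 0, 0.24, 0, 0, 0, 0.8, 0, 0, 0.22, 0, 0, 0, 0.8, 0, 0, 0, 0, 0, 0, 0.4, 0, 0, 0, 0, 0, 0, 0.4, 0, 0, 0, 0, 0, 0, 0.4, 0, 0, 0, 0, 0, 0, 0.4, 0, 0, 0, 0, 0, 0, 0.4, 0, 0, 0, 0, 0, 0, 0.4, 0, 0, 0, 0, 0, 0], force=40)

```text
t: 2.7
tcp_pos: [442.2, 220.5, 20.9]
tcp_rot: [0.259, 0.966, 0.001, 0.001]
ft_force: [0.5, 0.9, 6.2]
grip_width: 0.491
gripper_force: 41.7
```

```bash
python3 go.py 441.5 336 120 60
```

```text
t 2.7 p [442.2 220.5  20.9] yaw 60.0 grip 0.491 F [0.5 0.9 6.2] q [ 0.32  0.26  2.05  0.    0.83 -0.73]
rot [ 0.003  0.002 -0.   ] shift [ 58.4  99.7 -99.1]
```

To row units: -40 mm is -0.8, -20 mm is -0.4.

Emit:
inch_along(motion=[0.4, 0, 0, -0.4, 0, 0, 0, 0.4, 0, 0, -0.8, 0, 0, 0, 0.4, 0, 0, -0.8, 0, 0, 0, 0.4, 0, 0, 0, 0, 0, 0, 0.4, 0, 0, 0, 0, 0, 0])

```text
t: 3.2
tcp_pos: [441.3, 220.1, 120.4]
tcp_rot: [0.259, 0.966, 0.001, 0.001]
ft_force: [-0.1, -0.0, -0.8]
grip_width: 0.487
gripper_force: 41.0
```

```bash
python3 - <<'E'
from h import *
from workcell import imaging
d=imaging.snapshot("side");im=d["pixels"][:,:,::-1]
cv2.imwrite("pics/s2.png",cv2.resize(im[140:300,270:430],(640,640),interpolation=cv2.INTER_CUBIC)[:600])
E
```

```text
(no output)
```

View pics/s2.png

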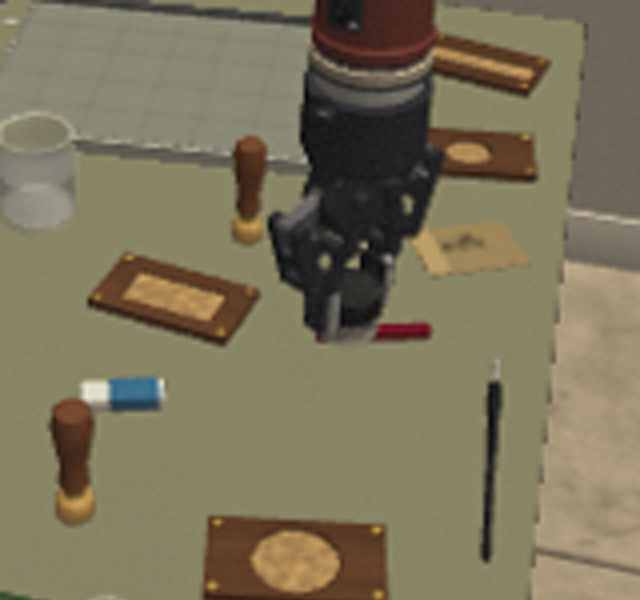

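The capped jar hangs level in the fingers, with the cap at about (355,300) in the crop. I carry it to its tray.

To row units: 33.4 mm is 0.668, 30 mm is 0.6.

Emit:
inch_along(motion=[0.4, 0.388, 0.668, 0, 0, 0, 0, 0.4, 0.388, 0.668, 0, 0, 0, 0, 0.4, 0.388, 0.668, 0, 0, 0, 0, 0.4, 0, 0, 0, 0, 0, 0, 0.4, 0, 0, 0, 0, 0, 0, 0.4, 0, 0, 0.6, 0, 0, 0, 0.4, 0, 0, 0.6, 0, 0, 0, 0.4, 0, 0, 0.3, 0, 0, 0, 0.4, 0, 0, 0, 0, 0, 0, 0.4, 0, 0, 0, 0, 0, 0])

```text
t: 4.25
tcp_pos: [440.3, 335.1, 44.2]
tcp_rot: [0.259, 0.966, -0.0, -0.0]
ft_force: [0.1, 0.4, -0.7]
grip_width: 0.492
gripper_force: 41.1
```

```bash
python3 go.py 441.5 336 24.5 60
```

```text
t 4.2 p [440.3 335.1  44.2] yaw 59.9 grip 0.492 F [ 0.1  0.4 -0.7] q [ 0.52  0.32  1.9  -0.    0.92 -0.52]
rot [-0.001 -0.    -0.001] shift [-0.6  1.4 19.7]
```

To row units: 8 mm is 0.16, 5 mm is 0.1.

Emit:
inch_along(motion=[0.4, -0.012, 0.028, 0.16, 0, 0, 0, 0.4, 0, 0, 0.1, 0, 0, 0, 0.4, 0, 0, 0.06, 0, 0, 0, 0.4, 0, 0, 0.04, 0, 0, 0, 0.4, 0, 0, 0.03, 0, 0, 0, 0.4, 0, 0, 0, 0, 0, 0, 0.4, 0, 0, 0, 0, 0, 0])

```text
t: 4.95
tcp_pos: [441.7, 336.9, 25.0]
tcp_rot: [0.259, 0.966, 0.0, 0.0]
ft_force: [-0.8, 0.3, 0.4]
grip_width: 0.485
gripper_force: 41.1
```

```bash
python3 go.py 441.5 336 24.5 60
```

```text
t 5.0 p [441.7 336.9  25. ] yaw 60.0 grip 0.485 F [-0.8  0.3  0.4] q [ 0.53  0.36  1.9   0.    0.88 -0.52]
rot [ 0.001  0.    -0.   ] shift [-0.2 -0.9  0.5]
```

To row units: -40 mm is -0.8, -20 mm is -0.4.

Emit:
inch_along(motion=[0.6, 0, 0, 0, 0, 0, 0, 0.7, 0, 0, 0, 0, 0, 0, 0.75, 0, 0, 0, 0, 0, 0, 0.75, 0, 0, 0, 0, 0, 0, 0.75, 0, 0, -0.4, 0, 0, 0, 0.75, 0, 0, -0.8, 0, 0, 0, 0.75, 0, 0, -0.8, 0, 0, 0, 0.75, 0, 0, -0.8, 0, 0, 0, 0.75, 0, 0, -0.4, 0, 0, 0, 0.75, 0, 0, 0, 0, 0, 0, 0.75, 0, 0, 0, 0, 0, 0])

```text
t: 6.05
tcp_pos: [441.4, 336.6, 184.6]
tcp_rot: [0.259, 0.966, 0.0, 0.0]
ft_force: [-0.1, -0.9, -2.0]
grip_width: 0.75
gripper_force: 0.0
```

```bash
python3 go.py 586.5 329.5 140 60; python3 - <<'E'
from m import *
from workcell import imaging
for v in("top","side"):
    d=imaging.snapshot(v);np.savez(v+"1.npz",**d)
    try:
        c,m=blob(d,np.array([441,336,31.]),45,dark);print(v,m,*rect(d,c,31),onz(d,m,31))
    except Exception as e:print(v,e)
s=imaging.snapshot("side")["pixels"][:,:,::-1]
cv2.imwrite("pics/s3.png",np.hstack([cv2.resize(s[210:310,265:385],(480,400),interpolation=cv2.INTER_CUBIC)]))
E
```

```text
t 6.0 p [441.4 336.6 184.6] yaw 60.0 grip 0.75 F [-0.1 -0.9 -2. ] q [ 0.53  0.13  1.83 -0.    1.18 -0.52]
rot [ 0.  0. -0.] shift [-129.2   66.4   44.6]
top [238.14814815 248.41563786] [441.4 337.2] [38.1, 86.7] 28.0 [440.56219098 341.560967    31.        ]
side [343.83712121 273.70075758] [441.5 337.2] [44.1, 56.8] 106.8 [441.66234089 338.67271043  31.        ]
```

View pics/s3.png

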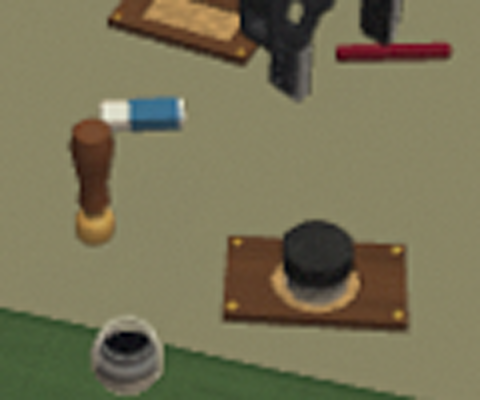

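The capped jar stands upright inside the cork recess of its tray, at (318,265) in the crop. Next is the stamp.

To row units: 40 mm is 0.8, -32.3 mm is -0.646.

Emit:
inch_along(motion=[0.65, -0.646, 0.332, 0, 0, 0, 0, 0.65, -0.646, 0.332, 0, 0, 0, 0, 0.65, -0.646, 0.332, 0, 0, 0, 0, 0.65, -0.646, 0.332, 0, 0, 0, 0, 0.65, 0, 0, 0, 0, 0, 0, 0.65, 0, 0, 0.8, 0, 0, 0, 0.65, 0, 0, 0.6, 0, 0, 0, 0.65, 0, 0, 0.6, 0, 0, 0, 0.65, 0, 0, 0.5, 0, 0, 0, 0.65, 0, 0, 0.3, 0, 0, 0, 0.65, 0, 0, 0.08, 0, 0, 0, 0.65, 0, 0, 0, 0, 0, 0, 0.65, 0, 0, 0, 0, 0, 0], force=30)

```text
t: 7.5
tcp_pos: [587.6, 330.1, 42.3]
tcp_rot: [0.259, 0.966, 0.001, 0.001]
ft_force: [0.6, 0.5, 0.5]
grip_width: 0.653
gripper_force: 0.0
```

```bash
python3 go.py 586.5 329.5 40 60
```

```text
t 7.5 p [587.6 330.1  42.3] yaw 60.0 grip 0.653 F [0.6 0.5 0.5] q [ 0.41  0.53  1.6   0.    1.   -0.64]
rot [ 0.002  0.001 -0.   ] shift [ 0.7 -1.1  2.3]
```

Emit:
inch_along(motion=[0.2, 0, 0, 0, 0, 0, 0, 0.2, 0, 0, 0, 0, 0, 0, 0.2, 0, 0, 0, 0, 0, 0, 0.2, 0, 0, 0, 0, 0, 0, 0.2, 0, 0, 0, 0, 0, 0, 0.2, 0, 0, 0, 0, 0, 0, 0.2, 0, 0, 0, 0, 0, 0], force=30)

```text
t: 8.2
tcp_pos: [587.8, 330.0, 42.5]
tcp_rot: [0.259, 0.966, 0.001, 0.001]
ft_force: [-0.5, -0.1, 5.2]
grip_width: 0.297
gripper_force: 29.1
```

```bash
python3 go.py 586.5 329.5 40 60
```

```text
t 8.2 p [587.8 330.   42.5] yaw 60.0 grip 0.297 F [-0.5 -0.1  5.2] q [ 0.41  0.53  1.6  -0.    1.   -0.64]
rot [ 0.002  0.002 -0.   ] shift [ 0.9 -1.1  2.5]
```

To row units: -40 mm is -0.8, -30 mm is -0.6.

Emit:
inch_along(motion=[0.2, 0, 0, -0.1, 0, 0, 0, 0.2, 0, 0, -0.3, 0, 0, 0, 0.2, 0, 0, -0.6, 0, 0, 0, 0.2, 0, 0, -0.8, 0, 0, 0, 0.2, 0, 0, -0.8, 0, 0, 0, 0.2, 0, 0, -0.4, 0, 0, 0, 0.2, 0, 0, 0, 0, 0, 0, 0.2, 0, 0, 0, 0, 0, 0])

```text
t: 9.0
tcp_pos: [586.3, 329.5, 190.9]
tcp_rot: [0.259, 0.966, 0.0, 0.0]
ft_force: [-0.9, 0.8, -1.4]
grip_width: 0.297
gripper_force: 29.5
```

```bash
python3 go.py 408.5 -166.5 190 60;python3 - <<'E'
from h import *
from workcell import imaging
s=imaging.snapshot("side")["pixels"][:,:,::-1]
cv2.imwrite("pics/s4.png",cv2.resize(s[130:290,225:385],(560,560),interpolation=cv2.INTER_CUBIC))
E
```

```text
t 9.0 p [586.3 329.5 190.9] yaw 60.0 grip 0.297 F [-0.9  0.8 -1.4] q [ 0.41  0.36  1.54  0.    1.25 -0.64]
rot [ 0.  0. -0.] shift [ -94.  -518.5    0.9]
```

View pics/s4.png

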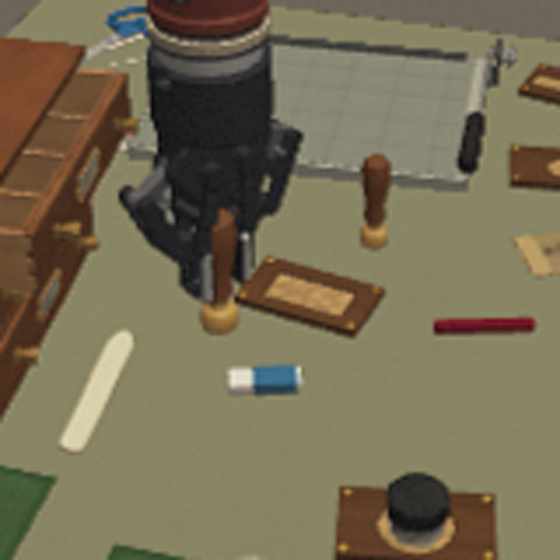

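The stamp hangs upright in the fingers, foot at (220,317) in the crop. I carry it to its tray.

To row units: 40 mm is 0.8, -39.9 mm is -0.798.

Emit:
inch_along(motion=[0.2, -0.144, -0.798, 0, 0, 0, 0, 0.2, -0.144, -0.798, 0, 0, 0, 0, 0.2, -0.144, -0.798, 0, 0, 0, 0, 0.2, -0.144, -0.798, 0, 0, 0, 0, 0.2, -0.144, -0.798, 0, 0, 0, 0, 0.2, -0.144, -0.798, 0, 0, 0, 0, 0.2, -0.144, -0.798, 0, 0, 0, 0, 0.2, -0.144, -0.798, 0, 0, 0, 0, 0.2, -0.144, -0.798, 0, 0, 0, 0, 0.2, -0.144, -0.798, 0, 0, 0, 0, 0.2, -0.144, -0.798, 0, 0, 0, 0, 0.2, -0.144, -0.798, 0, 0, 0, 0, 0.2, -0.144, -0.798, 0, 0, 0, 0, 0.2, 0, 0, 0, 0, 0, 0, 0.2, 0, 0, 0.8, 0, 0, 0, 0.2, 0, 0, 0.8, 0, 0, 0, 0.2, 0, 0, 0.5, 0, 0, 0, 0.2, 0, 0, 0.3, 0, 0, 0, 0.2, 0, 0, 0, 0, 0, 0, 0.2, 0, 0, 0, 0, 0, 0])

```text
t: 11.05
tcp_pos: [407.4, -165.2, 69.7]
tcp_rot: [0.259, 0.966, 0.001, -0.002]
ft_force: [-0.0, -0.9, 0.2]
grip_width: 0.296
gripper_force: 29.7
```

```bash
python3 go.py 408.5 -166.5 47 60
```

```text
t 11.1 p [ 407.4 -165.2   69.7] yaw 60.0 grip 0.296 F [-0.  -0.9  0.2] q [-0.55  0.06  2.16  0.    0.93 -1.59]
rot [ 0.    -0.003  0.   ] shift [-1.6 -0.5 22.7]
```

To row units: 8 mm is 0.16, 6 mm is 0.12.

Emit:
inch_along(motion=[0.2, -0.032, -0.01, 0.16, 0, 0, 0, 0.2, 0, 0, 0.12, 0, 0, 0, 0.2, 0, 0, 0.08, 0, 0, 0, 0.2, 0, 0, 0.06, 0, 0, 0, 0.2, 0, 0, 0.03, 0, 0, 0, 0.2, 0, 0, 0, 0, 0, 0, 0.2, 0, 0, 0, 0, 0, 0])

```text
t: 11.75
tcp_pos: [409.5, -167.7, 48.4]
tcp_rot: [0.259, 0.966, -0.0, 0.0]
ft_force: [0.6, -0.4, -0.5]
grip_width: 0.292
gripper_force: 29.7
```

```bash
python3 go.py 408.5 -166.5 47 60
```

```text
t 11.8 p [ 409.5 -167.7   48.4] yaw 60.0 grip 0.292 F [ 0.6 -0.4 -0.5] q [-0.55  0.11  2.16  0.    0.88 -1.59]
rot [ 0.  0. -0.] shift [1.5 0.6 1.4]
```

Emit:
inch_along(motion=[0.2, 0, 0, 0.02, 0, 0, 0, 0.2, 0, 0, 0.02, 0, 0, 0, 0.2, 0, 0, 0, 0, 0, 0, 0.2, 0, 0, 0, 0, 0, 0])

```text
t: 12.15
tcp_pos: [409.6, -167.8, 46.6]
tcp_rot: [0.259, 0.966, -0.0, 0.0]
ft_force: [-0.3, -0.7, 1.8]
grip_width: 0.295
gripper_force: 29.7
```

```bash
python3 go.py 408.5 -166.5 47 60
```

```text
t 12.2 p [ 409.6 -167.8   46.6] yaw 60.0 grip 0.295 F [-0.3 -0.7  1.8] q [-0.55  0.11  2.16 -0.    0.87 -1.59]
rot [-0.     0.001 -0.   ] shift [ 1.7  0.6 -0.4]
```

Emit:
inch_along(motion=[0.35, 0, 0, 0, 0, 0, 0, 0.45, 0, 0, 0, 0, 0, 0, 0.55, 0, 0, 0, 0, 0, 0, 0.65, 0, 0, 0, 0, 0, 0, 0.65, 0, 0, 0, 0, 0, 0, 0.65, 0, 0, -0.4, 0, 0, 0, 0.65, 0, 0, -0.8, 0, 0, 0, 0.65, 0, 0, -0.8, 0, 0, 0, 0.65, 0, 0, -0.7, 0, 0, 0, 0.65, 0, 0, 0, 0, 0, 0])

```text
t: 13.15
tcp_pos: [413.2, -169.9, 187.4]
tcp_rot: [0.259, 0.966, -0.002, 0.006]
ft_force: [-0.3, -1.0, 1.2]
grip_width: 0.65
gripper_force: 0.0
```

```bash
python3 go.py 592 219 150 110
python3 - <<'E'
from h import *
from workcell import imaging
s=imaging.snapshot("side")["pixels"][:,:,::-1]
cv2.imwrite("pics/s5.png",cv2.resize(s[100:260,280:440],(560,560),interpolation=cv2.INTER_CUBIC))
E
```

```text
t 13.2 p [ 413.2 -169.9  187.4] yaw 60.0 grip 0.65 F [-0.3 -1.   1.2] q [-0.55 -0.13  2.08  0.    1.18 -1.59]
rot [-0.006  0.012 -0.873] shift [-301.   304.3   37.4]
```

View pics/s5.png

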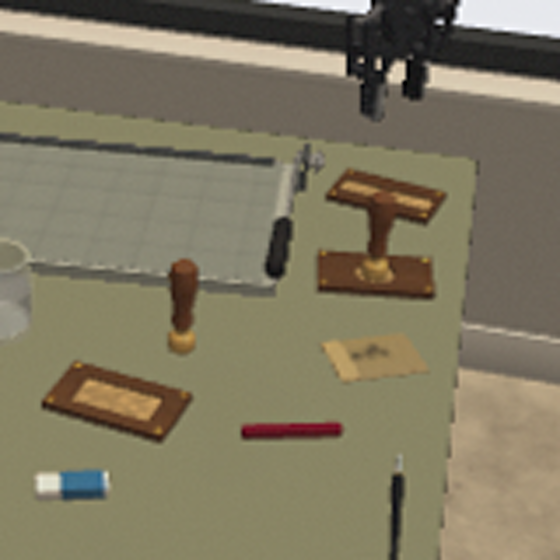

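The stamp stands upright in the small round recess, foot at (376,268) in the crop. Next is the eraser.

To row units: 27.7 mm is 0.554, -27.4 mm is -0.548, -0.145 rad is -0.0692.

Emit:
inch_along(motion=[0.55, 0, 0, 0, 0, 0, -0.0692, 0.55, 0, 0, 0, 0, 0, -0.0692, 0.55, 0, 0, 0, 0, 0, -0.0692, 0.55, 0, 0, 0, 0, 0, -0.0692, 0.55, 0, 0, 0, 0, 0, -0.0692, 0.55, 0, 0, 0, 0, 0, -0.0692, 0.55, -0.548, 0.554, 0, 0, 0, 0, 0.55, -0.548, 0.554, 0, 0, 0, 0, 0.55, -0.548, 0.554, 0, 0, 0, 0, 0.55, -0.548, 0.554, 0, 0, 0, 0, 0.55, -0.548, 0.554, 0, 0, 0, 0, 0.55, -0.548, 0.554, 0, 0, 0, 0, 0.55, -0.548, 0.554, 0, 0, 0, 0, 0.55, -0.548, 0.554, 0, 0, 0, 0, 0.55, -0.548, 0.554, 0, 0, 0, 0, 0.55, -0.548, 0.554, 0, 0, 0, 0, 0.55, -0.548, 0.554, 0, 0, 0, 0, 0.55, 0, 0, 0, 0, 0, 0, 0.55, 0, 0, 0, 0, 0, 0])

```text
t: 15.1
tcp_pos: [588.1, 221.5, 178.7]
tcp_rot: [-0.173, 0.985, -0.0, -0.002]
ft_force: [0.3, -0.4, -0.3]
grip_width: 0.55
gripper_force: 0.0
```

```bash
python3 go.py 592 219 15 110
```

```text
t 15.1 p [588.1 221.5 178.7] yaw 109.9 grip 0.55 F [ 0.3 -0.4 -0.3] q [ 0.25  0.29  1.65 -0.    1.21 -1.67]
rot [-0.    -0.005 -0.001] shift [ -2.8  -3.7 163.7]
```

To row units: 40 mm is 0.8, 20 mm is 0.4.

Emit:
inch_along(motion=[0.55, -0.056, -0.074, 0.8, 0, 0, 0, 0.55, 0, 0, 0.8, 0, 0, 0, 0.55, 0, 0, 0.8, 0, 0, 0, 0.55, 0, 0, 0.4, 0, 0, 0, 0.55, 0, 0, 0.2, 0, 0, 0, 0.55, 0, 0, 0.1, 0, 0, 0, 0.55, 0, 0, 0.08, 0, 0, 0, 0.55, 0, 0, 0, 0, 0, 0, 0.55, 0, 0, 0, 0, 0, 0], force=25)

```text
t: 16.0
tcp_pos: [594.6, 218.9, 23.8]
tcp_rot: [-0.172, 0.985, 0.0, 0.001]
ft_force: [0.4, -0.1, 0.5]
grip_width: 0.549
gripper_force: 0.0
```

```bash
python3 go.py 592 219 15 110
```

```text
t 16.0 p [594.6 218.9  23.8] yaw 109.8 grip 0.549 F [ 0.4 -0.1  0.5] q [ 0.24  0.49  1.71 -0.    0.94 -1.67]
rot [-0.     0.003 -0.003] shift [2.4 0.9 8.8]
```

To row units: 5 mm is 0.1, 2.5 mm is 0.05.

Emit:
inch_along(motion=[0.55, 0.048, 0.018, 0.1, 0, 0, 0, 0.55, 0, 0, 0.05, 0, 0, 0, 0.55, 0, 0, 0, 0, 0, 0, 0.1, 0, 0, 0, 0, 0, 0, 0.1, 0, 0, 0, 0, 0, 0, 0.1, 0, 0, 0, 0, 0, 0, 0.1, 0, 0, 0, 0, 0, 0, 0.1, 0, 0, 0, 0, 0, 0, 0.1, 0, 0, 0, 0, 0, 0], force=25)

```text
t: 16.9
tcp_pos: [591.0, 218.8, 14.9]
tcp_rot: [-0.172, 0.985, 0.0, 0.0]
ft_force: [0.6, -0.4, 1.4]
grip_width: 0.25
gripper_force: 25.4
```

```bash
python3 go.py 592 219 15 110
```

```text
t 16.9 p [591.  218.8  14.9] yaw 109.8 grip 0.25 F [ 0.6 -0.4  1.4] q [ 0.24  0.5   1.72  0.    0.92 -1.67]
rot [-0.     0.    -0.003] shift [-1.  -0.2 -0.1]
```

To row units: -40 mm is -0.8, -30 mm is -0.6, 0.126 rad is 0.0602.

Emit:
inch_along(motion=[0.1, 0, 0, -0.2, 0, 0, 0, 0.1, 0, 0, -0.6, 0, 0, 0, 0.1, 0, 0, -0.8, 0, 0, 0, 0.1, 0, 0, 0, 0, 0, 0.0602, 0.1, 0, 0, 0, 0, 0, 0.0602, 0.1, 0, 0, 0, 0, 0, 0.0602, 0.1, 0, 0, 0, 0, 0, 0.0602, 0.1, 0, 0, 0, 0, 0, 0, 0.1, 0, 0, 0, 0, 0, 0])

```text
t: 17.8
tcp_pos: [590.8, 218.8, 95.2]
tcp_rot: [0.077, 0.997, 0.0, 0.0]
ft_force: [-0.2, -0.1, 0.1]
grip_width: 0.251
gripper_force: 25.3
```

```bash
python3 go.py 589.5 101 40 81
```

```text
t 17.8 p [590.8 218.8  95.2] yaw 81.1 grip 0.251 F [-0.2 -0.1  0.1] q [ 0.24  0.38  1.7  -0.    1.06 -1.17]
rot [0.    0.    0.002] shift [ -17.1 -116.5   55.2]
```

To row units: 30 mm is 0.6, -29.2 mm is -0.584.

Emit:
inch_along(motion=[0.1, -0.086, -0.582, 0, 0, 0, 0, 0.1, -0.086, -0.582, 0, 0, 0, 0, 0.1, -0.086, -0.582, 0, 0, 0, 0, 0.1, -0.084, -0.584, 0, 0, 0, 0, 0.1, 0, 0, 0, 0, 0, 0, 0.1, 0, 0, 0.6, 0, 0, 0, 0.1, 0, 0, 0.5, 0, 0, 0, 0.1, 0, 0, 0, 0, 0, 0, 0.1, 0, 0, 0, 0, 0, 0])

```text
t: 18.7
tcp_pos: [589.0, 101.6, 39.5]
tcp_rot: [0.078, 0.997, 0.0, -0.001]
ft_force: [-0.2, -0.7, 0.6]
grip_width: 0.247
gripper_force: 25.3
```

```bash
python3 go.py 589.5 101 19.5 81
python3 - <<'E'
from m import *
from workcell import imaging
d=imaging.snapshot("side");s=d["pixels"][:,:,::-1]
cv2.imwrite("pics/s6.png",cv2.resize(s[150:250,250:370],(600,500),interpolation=cv2.INTER_CUBIC))
E
```

```text
t 18.7 p [589.  101.6  39.5] yaw 81.0 grip 0.247 F [-0.2 -0.7  0.6] q [ 0.05  0.41  1.8   0.    0.94 -1.36]
rot [-0.    -0.001  0.001] shift [-0.6 -0.5 20. ]
```

View pics/s6.png

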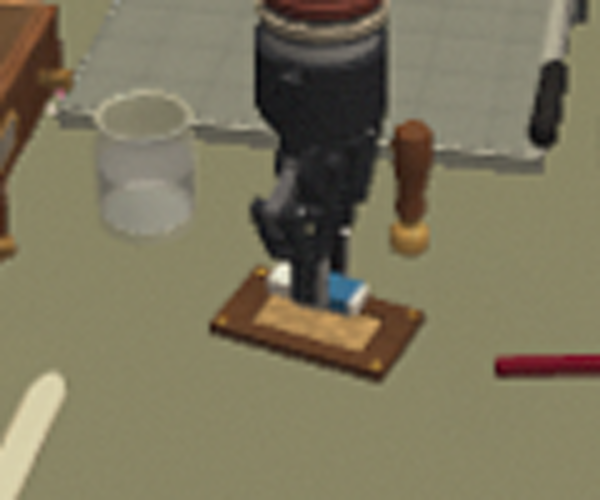

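The eraser is held level above its recess and parallel to it. It spans about (270..368, 285) in the crop. I lower it.

To row units: 8 mm is 0.16, 5 mm is 0.1.

Emit:
inch_along(motion=[0.1, -0.012, -0.01, 0.16, 0, 0, 0, 0.1, 0, 0, 0.1, 0, 0, 0, 0.1, 0, 0, 0.07, 0, 0, 0, 0.1, 0, 0, 0.04, 0, 0, 0, 0.1, 0, 0, 0.03, 0, 0, 0, 0.1, 0, 0, 0, 0, 0, 0, 0.1, 0, 0, 0, 0, 0, 0])

```text
t: 19.45
tcp_pos: [590.0, 100.4, 19.9]
tcp_rot: [0.079, 0.997, 0.0, 0.0]
ft_force: [-0.1, -0.8, -0.2]
grip_width: 0.246
gripper_force: 25.3
```

```bash
python3 go.py 589.5 101 19 81
```

```text
t 19.4 p [590.  100.4  19.9] yaw 81.0 grip 0.246 F [-0.1 -0.8 -0.2] q [ 0.05  0.44  1.8   0.    0.91 -1.36]
rot [ 0.     0.    -0.001] shift [0.6 0.5 0.9]
```

Release, lift, and line up over the wax stick.

To row units: -40 mm is -0.8, -20 mm is -0.4, -0.12 rad is -0.0573.

Emit:
inch_along(motion=[0.1, 0, 0, 0.016, 0, 0, 0, 0.1, 0, 0, 0, 0, 0, 0, 0.35, 0, 0, 0, 0, 0, 0, 0.45, 0, 0, 0, 0, 0, 0, 0.5, 0, 0, 0, 0, 0, 0, 0.5, 0, 0, -0.4, 0, 0, 0, 0.5, 0, 0, -0.8, 0, 0, 0, 0.5, 0, 0, -0.8, 0, 0, 0, 0.4, 0, 0, 0, 0, 0, -0.0573, 0.4, 0, 0, 0, 0, 0, -0.0573, 0.4, 0, 0, 0, 0, 0, -0.0573, 0.4, 0, 0, 0, 0, 0, -0.0573, 0.4, 0, 0, 0, 0, 0, 0])

```text
t: 20.75
tcp_pos: [589.8, 100.4, 119.0]
tcp_rot: [-0.16, 0.987, -0.0, -0.0]
ft_force: [0.4, -0.4, 0.0]
grip_width: 0.398
gripper_force: 0.0
```

```bash
python3 go.py 440 99.5 60 108.5
```

```text
t 20.8 p [589.8 100.4 119. ] yaw 108.4 grip 0.398 F [ 0.4 -0.4  0. ] q [ 0.05  0.29  1.77 -0.    1.08 -1.84]
rot [-0.    -0.    -0.001] shift [142.4  46.7  59. ]
```

To row units: 40 mm is 0.8, 35.6 mm is 0.712.

Emit:
inch_along(motion=[0.4, 0.712, 0.234, 0, 0, 0, 0, 0.4, 0.712, 0.234, 0, 0, 0, 0, 0.4, 0.712, 0.234, 0, 0, 0, 0, 0.4, 0.712, 0.232, 0, 0, 0, 0, 0.4, 0, 0, 0, 0, 0, 0, 0.4, 0, 0, 0.8, 0, 0, 0, 0.4, 0, 0, 0.6, 0, 0, 0, 0.4, 0, 0, 0.3, 0, 0, 0, 0.4, 0, 0, 0, 0, 0, 0, 0.4, 0, 0, 0, 0, 0, 0], force=25)

```text
t: 21.75
tcp_pos: [440.9, 99.7, 34.3]
tcp_rot: [-0.16, 0.987, -0.0, 0.0]
ft_force: [-0.0, -0.3, 0.7]
grip_width: 0.401
gripper_force: 0.0
```

```bash
python3 go.py 440 99.5 14 108.5
python3 - <<'E'
from m import *
from workcell import imaging
d=imaging.snapshot("side");s=d["pixels"][:,:,::-1]
cv2.imwrite("pics/s7.png",cv2.resize(s[170:260,280:400],(640,480),interpolation=cv2.INTER_CUBIC))
E
```

```text
t 21.8 p [440.9  99.7  34.3] yaw 108.4 grip 0.401 F [-0.  -0.3  0.7] q [ 0.07  0.15  2.14 -0.    0.85 -1.82]
rot [-0.     0.    -0.002] shift [ 0.9  0.1 20.3]
```

View pics/s7.png

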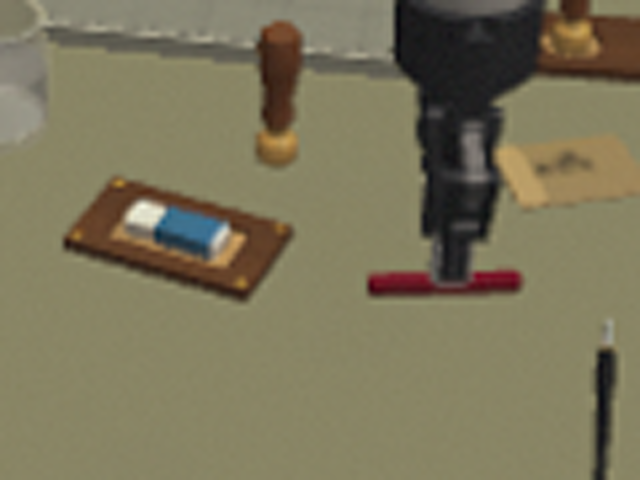

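The eraser lies in its recess, at (178,228) in the crop, and the fingers straddle the middle of the wax. I go down and grip.

To row units: 10 mm is 0.2, 6 mm is 0.12.

Emit:
inch_along(motion=[0.4, 0.018, 0, 0.2, 0, 0, 0, 0.4, 0, 0, 0.12, 0, 0, 0, 0.4, 0, 0, 0.08, 0, 0, 0, 0.4, 0, 0, 0, 0, 0, 0, 0.0, 0, 0, 0, 0, 0, 0, 0.0, 0, 0, 0, 0, 0, 0, 0.0, 0, 0, 0, 0, 0, 0, 0.0, 0, 0, 0, 0, 0, 0, 0.0, 0, 0, 0, 0, 0, 0, 0.0, 0, 0, 0, 0, 0, 0], force=25)

```text
t: 22.8
tcp_pos: [439.5, 99.4, 14.2]
tcp_rot: [-0.16, 0.987, -0.0, 0.0]
ft_force: [-0.2, 0.7, 1.4]
grip_width: 0.114
gripper_force: 27.4
```

```bash
python3 go.py 440 99.5 14 108.5
```

```text
t 22.8 p [439.5  99.4  14.2] yaw 108.5 grip 0.114 F [-0.2  0.7  1.4] q [ 0.07  0.19  2.15  0.    0.8  -1.83]
rot [-0.     0.    -0.001] shift [-0.6 -0.1  0.2]
```

To row units: -40 mm is -0.8, -30 mm is -0.6, 0.129 rad is 0.0616.

Emit:
inch_along(motion=[0, 0, 0, -0.2, 0, 0, 0, 0, 0, 0, -0.6, 0, 0, 0, 0, 0, 0, -0.8, 0, 0, 0, 0, 0, 0, -0.8, 0, 0, 0, 0, 0, 0, -0.8, 0, 0, 0, 0, 0, 0, -0.2, 0, 0, 0, 0, 0, 0, 0, 0, 0, 0.0616, 0, 0, 0, 0, 0, 0, 0.0616, 0, 0, 0, 0, 0, 0, 0.0616, 0, 0, 0, 0, 0, 0, 0.0616, 0, 0, 0, 0, 0, 0, 0, 0, 0, 0, 0, 0, 0, 0])

```text
t: 24.0
tcp_pos: [438.7, 99.3, 183.6]
tcp_rot: [0.095, 0.995, -0.0, -0.001]
ft_force: [-0.1, -0.7, 0.5]
grip_width: 0.116
gripper_force: 27.2
```

```bash
python3 go.py 419.3 -327 40 79
```

```text
t 24.0 p [438.7  99.3 183.6] yaw 79.1 grip 0.116 F [-0.1 -0.7  0.5] q [ 0.07 -0.1   2.07 -0.    1.18 -1.31]
rot [-0.    -0.001  0.001] shift [ -62.3 -422.2  143.6]
```

To row units: 40 mm is 0.8, -38.4 mm is -0.768.

Emit:
inch_along(motion=[0, -0.114, -0.768, 0, 0, 0, 0, 0, -0.114, -0.768, 0, 0, 0, 0, 0, -0.114, -0.768, 0, 0, 0, 0, 0, -0.114, -0.768, 0, 0, 0, 0, 0, -0.114, -0.768, 0, 0, 0, 0, 0, -0.114, -0.768, 0, 0, 0, 0, 0, -0.114, -0.768, 0, 0, 0, 0, 0, -0.112, -0.768, 0, 0, 0, 0, 0, -0.112, -0.768, 0, 0, 0, 0, 0, -0.112, -0.766, 0, 0, 0, 0, 0, -0.112, -0.766, 0, 0, 0, 0, 0, 0, 0, 0, 0, 0, 0, 0, 0, 0, 0.8, 0, 0, 0, 0, 0, 0, 0.8, 0, 0, 0, 0, 0, 0, 0.8, 0, 0, 0, 0, 0, 0, 0.46, 0, 0, 0, 0, 0, 0, 0, 0, 0, 0, 0, 0, 0, 0, 0, 0, 0])

```text
t: 25.8
tcp_pos: [419.0, -326.3, 41.0]
tcp_rot: [0.096, 0.995, 0.0, -0.0]
ft_force: [-0.1, -0.1, -0.1]
grip_width: 0.121
gripper_force: 27.2
```

```bash
python3 go.py 419.3 -327 18.5 79
python3 - <<'E'
from m import *
from workcell import imaging
d=imaging.snapshot("side");s=d["pixels"][:,:,::-1]
cv2.imwrite("pics/s8.png",cv2.resize(s[110:200,340:460],(640,480),interpolation=cv2.INTER_CUBIC))
E
```

```text
t 25.8 p [ 419.  -326.3   41. ] yaw 79.0 grip 0.121 F [-0.1 -0.1 -0.1] q [-0.79  0.29  1.96  0.    0.9  -2.17]
rot [ 0.001 -0.001 -0.   ] shift [-0.4 -0.7 22.5]
```

View pics/s8.png

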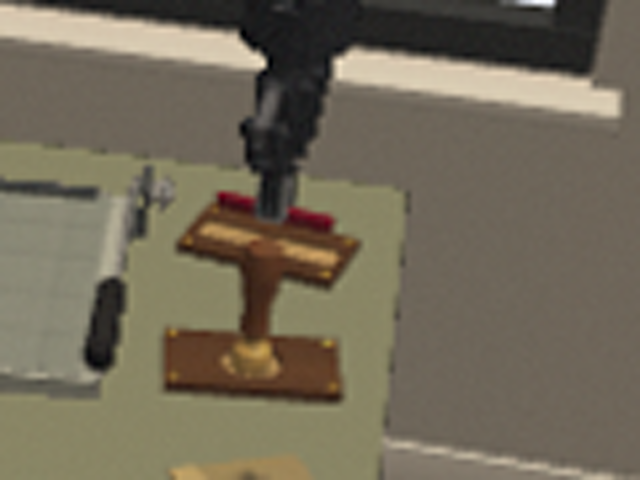

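```bash
python3 - <<'E'
from m import *
S=load("side0")
f=lambda x,y:(340+x/5.333,110+y/5.333)
for a in((218,198),(333,222)):print("wax end",onz(S,f(*a),32).round(1))
for a in((195,230),(340,258)):print("recess end",onz(S,f(*a),4).round(1))
E
```

```text
wax end [ 457.4 -331.7   32. ]
wax end [ 376.8 -321.1   32. ]
recess end [ 471.  -332.7    4. ]
recess end [ 368.5 -323.5    4. ]
```

Careful with the scale: shifts go in shares of 50 mm and turns go in shares of 120 degrees. That gives: 10 mm is 0.2, 6 mm is 0.12.

Emit:
inch_along(motion=[0, -0.04, -0.02, 0.2, 0, 0, 0, 0, 0, 0, 0.12, 0, 0, 0, 0, 0, 0, 0.08, 0, 0, 0, 0, 0, 0, 0.04, 0, 0, 0, 0, 0, 0, 0, 0, 0, 0, 0, 0, 0, 0, 0, 0, 0])

```text
t: 26.45
tcp_pos: [420.8, -328.4, 19.0]
tcp_rot: [0.097, 0.995, -0.0, -0.0]
ft_force: [0.3, -0.5, -0.4]
grip_width: 0.119
gripper_force: 27.5
```

```bash
python3 go.py 420.3 -327.5 18.3 79
```

```text
t 26.4 p [ 420.8 -328.4   19. ] yaw 78.9 grip 0.119 F [ 0.3 -0.5 -0.4] q [-0.79  0.33  1.95 -0.    0.86 -2.17]
rot [-0.    -0.    -0.002] shift [0.7 0.8 0.7]
```

To row units: -40 mm is -0.8, -20 mm is -0.4.

Emit:
inch_along(motion=[0, 0, 0.016, 0.014, 0, 0, 0, 0, 0, 0, 0, 0, 0, 0, 0.15, 0, 0, 0, 0, 0, 0, 0.25, 0, 0, 0, 0, 0, 0, 0.35, 0, 0, 0, 0, 0, 0, 0.35, 0, 0, 0, 0, 0, 0, 0.35, 0, 0, -0.4, 0, 0, 0, 0.35, 0, 0, -0.8, 0, 0, 0, 0.35, 0, 0, -0.8, 0, 0, 0, 0.35, 0, 0, -0.8, 0, 0, 0, 0.35, 0, 0, -0.8, 0, 0, 0, 0.35, 0, 0, 0, 0, 0, 0, 0.35, 0, 0, 0, 0, 0, 0, 0.35, 0, 0, 0, 0, 0, 0])

```text
t: 27.85
tcp_pos: [419.9, -326.2, 196.2]
tcp_rot: [0.097, 0.995, 0.001, -0.002]
ft_force: [0.6, -0.2, 0.5]
grip_width: 0.345
gripper_force: 0.0
```

```bash
python3 - <<'E'
from m import *
from workcell import imaging
V={v:imaging.snapshot(v) for v in("top","side")}
s=V["side"]["pixels"][:,:,::-1];t=V["top"]["pixels"][:,:,::-1]
cv2.imwrite("pics/s9.png",cv2.resize(s[130:310,270:430],(534,600),interpolation=cv2.INTER_CUBIC))
cv2.imwrite("pics/t9.png",cv2.resize(t[170:290,190:480],(783,324),interpolation=cv2.INTER_CUBIC))
for n,X,r,f,z in[("wax",(419,-327,10),60,red,10),("eraser",(589,101,11),50,ers,11),("jar",(441,336,31),40,dark,31)]:
    for v,d in V.items():
        try:c,m=blob(d,np.array(X,float),r,f);print(n,v,m.round(1),*rect(d,c,z))
        except Exception as e:print(n,v,e)
E
```

```text
wax top [456.4 250.5] [ 430.8 -330.4] [9.2, 15.7] 176.8
wax side [389.9 153.8] [ 422.3 -331.5] [20.2, 84.9] 168.6
eraser top [316.1 200.6] [591.1 102.1] [21.4, 58.8] 170.7
eraser side [313.2 212.1] [592.5  99.4] [30.8, 59.0] 173.8
jar top [238.5 247.8] [443.4 339.1] [40.1, 43.7] 89.6
jar side [343.9 273.8] [441.4 337.2] [43.9, 56.8] 106.8
```

View pics/s9.png

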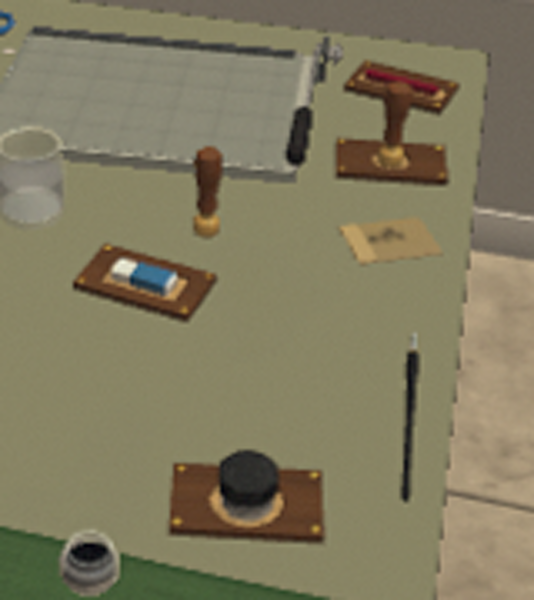

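View pics/t9.png

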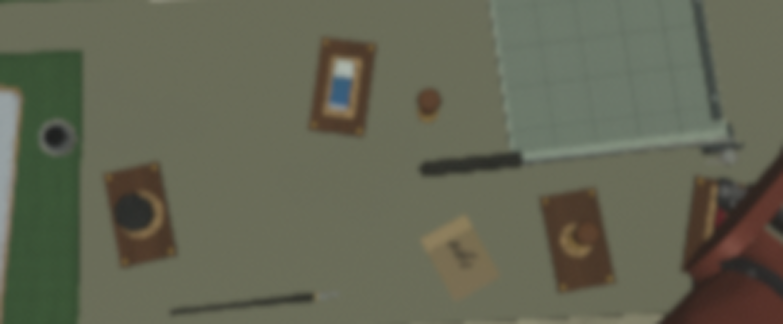

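Side view: all four things sit in their trays. Top view: jar, eraser and stamp look right, but the arm hides the wax. I shift the arm aside and triangulate the wax.

To row units: 40 mm is 0.8.

Emit:
inch_along(motion=[0.35, 0, 0.8, 0, 0, 0, 0, 0.35, 0, 0.8, 0, 0, 0, 0, 0.35, 0, 0.8, 0, 0, 0, 0, 0.35, 0, 0.8, 0, 0, 0, 0, 0.35, 0, 0.8, 0, 0, 0, 0, 0.35, 0, 0.8, 0, 0, 0, 0, 0.35, 0, 0.8, 0, 0, 0, 0, 0.35, 0, 0, 0, 0, 0, 0, 0.35, 0, 0, 0, 0, 0, 0])

```text
t: 28.85
tcp_pos: [474.0, -51.9, 196.8]
tcp_rot: [0.095, 0.995, -0.0, -0.001]
ft_force: [0.6, -1.2, 0.1]
grip_width: 0.347
gripper_force: 0.0
```

```bash
python3 - <<'E'
from m import *
from workcell import imaging
V={v:imaging.snapshot(v) for v in("top","side")};o=[]
for v,d in V.items():
    c,m=blob(d,np.array([419,-327,10.]),60,red);print(v,m.round(1),*rect(d,c,10));o+=[d,m]
    c,m=blob(d,np.array([419,-327,10.]),60,cork);print("cork",v,m.round(1),*rect(d,c,4))
print(tri(*o))
E
```

```text
top [455.3 254.6] [ 420.1 -326.5] [6.4, 75.4] 169.8
cork top [453.8 266.9] [ 384.4 -320.7] [20.6, 26.1] 168.8
side [390.3 153.9] [ 420.6 -330.8] [21.6, 81.6] 170.7
cork side [401.1 158.2] [ 377.4 -321.8] [9.2, 20.2] 73.0
(array([ 418.86715838, -325.3106295 ,   13.19478497]), np.float64(1.484712241298192))
```

```bash
python3 -c "
from workcell import r
print(r.hand_in())"
```

```text
the job is handed in; nothing more can be done
None
```

The capped ink jar, the far stamp, the eraser and the wax stick are each in their matching trays by the final camera checks, and the job was handed in at about 29 s; no verdict was printed.

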